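# Slide the lamp carrier round its bent rod to the sample

## Robot

A 7-joint arm with a two-finger parallel gripper is mounted at the origin on the work surface. World frame = base frame: x ahead of the robot, y to its left, z up, the work surface at z = 0. Lengths are in mm, angles in rad, forces in N, time in s.
With the tool pointing down it reaches from about 400 to 875 mm from the base axis. Payload 4.4 kg.
Tool frame: the origin (TCP) lies midway between the tips of the shut fingers; the grasp point (between the pads) lies 19 mm behind it; z points along the fingers, y is the line along which they close (so a half turn about z gives the same grasp; the last joint's range is limited). The gripper opens to 85 mm and grips with 20 to 120 N. Pads are 22 mm wide; open, the fingers measure 114 mm over their backs; the gripper's body (76 mm by 85 mm) begins 54 mm behind the grasp point. The pads swing forward as they close: fully open they stand 13 mm farther back than shut.
Start: joints at [1.218, 0.628, 0.038, 1.517, -0.027, 0.996, -0.02], TCP at [183.902, -623.456, 231.313] pointing down, gripper open.
Joint ranges: [-3.06, 3.06], [-0.37, 2.12], [-1.25, 1.32], [0.18, 2.47], [-1.1, 4.24], [0.23, 1.98], [-2.94, 2.94]. Speed limits (rad/s): [2.57, 2.57, 3.14, 3.14, 3.14, 3.14, 3.14].

## Interface

Orientations are given as [roll, pitch, yaw] about the fixed x, y, z axes, in that order (R = Rz(yaw) Ry(pitch) Rx(roll)).
In Python, from cell import read_state, get_image, finish_job gives the robot as it stands.
- The arm moves only by the tool send_rows, never from a script. Its argument "series" is a list of rows, each an object of numbers: "ax", "ay", "az": the turn, a rotation vector about the tool's x, y, z in rad; "dx", "dy", "dz": the shift along the tool's x, y, z in cm; "hand": the closure, from 0 (fully open) to 1 (shut). In form: [{"ax": .., "ay": .., "az": .., "dx": .., "dy": .., "dz": .., "hand": ..}, ...]. A call has 1 to 10 rows; each row is the pose to reach, as a shift and turn from the pose commanded when the call began, along the tool's axes at that moment; what a row does not reach only later rows make up. A row lasts 1/10 s, in which the tool goes at most 50 mm and 8.59 degrees, less where a joint would pass 70% of its speed; a pose out of reach is approached as far as the arm can. A call with a gripper value outside its range is refused whole. The fingers move at their own pace and stop on an object; the grip force is fixed at half the most. Time passes only in rows, so rows that repeat a pose let the fingers close. It gives the time, the measured TCP pose, the force, the opening and the grip force at its end, in the units of the state.
- read_state(): the state, without advancing time (a new reading comes with each control period).
- get_image(name): name is "scene" or "top" or "wrist"; returns a dict with "pixels" (384x512x3 uint8, red, green, blue), "mtx" (3x3 intrinsics, pixels), "R" (3x3) and "t" (3): a world point X has camera coordinates R X + t. Camera axes: x right, y down, z forward; pixel columns grow to the right and rows downward; lengths in mm; the calibration is good to about 2 mm. A picture is of the moment at which its call begins. There is no depth.
- finish_job(): hands the job in; it is judged then, once.
The state is a dict: "clock": time; "qpos": joint angles; "qd": joint speeds; "tau": joint torques, N m; "eef_pos": TCP position; "tool_rot": TCP orientation; "force": force on the tool from outside, world axes, zero at the start; "torque": the same for the moment, N m; "width": finger opening in mm; "gripper_force": force on a finger pad.
Only numpy, scipy, OpenCV 4.12 (cv2) and the standard library are available. Lean on these libraries where they do the work, as an engineer would, in place of code of your own. Each camera call takes 0.05 s, during which the arm holds its last target. There are 200 camera calls.

## Task

Take the blue lamp carrier by its tab and slide it along its bent rod, round both corners, until its collar rests against the red stop above the sample dish, then let go of it. Leave the orange lamp carrier where it is.

Things in the scene. Friction and masses are not known exactly. Their poses are not given: they have to be found in the camera images.
- blue_ring (a point): White collar (0.12 kg) hanging on the rod, blue tab above, lamp to 60 mm below. Point: centre of its 24 mm hole, 8 mm below the rod's axis while it hangs (raise it 8 mm for equal play all round); x along hole and rod, z up. Collar 38 mm across, 14 mm long. Tab 24 mm along x, 10 thick along y, 28 to 70 mm above the point. Starts on the first straight; in corners turn it with the rod to within 20 degrees.
- blue_rail: Fixed black plate 200 x 200 x 12 mm with the blue carrier's bent 8 mm steel rod, level at 130 mm (axis). Origin: centre of plate's underside, z up. In its x, y (mm) the rod runs from a white block at (-71, -71) straight to corner (29, -71), corner (71, -29), red stop (71, 71): two left turns of 45 degrees. Posts only under the ends; dish 39 mm high near (68, 56). On the left or right.
- blue_stop (a point): Centre, on the rod's axis (130 mm up), of the near face of the red stop on the blue carrier's rod: a disc 32 mm in diameter, 8 mm thick. With the collar against it, the collar's centre is 7 mm short of this point along the rod.
- orange_ring (a point): The same kind of carrier with an orange tab, hanging on the other plate's rod (a mirror image of the first). Point: centre of its collar. To be left alone.

How it is judged (in metres and radians):
On the way:
1. the blue carrier has been slid round both corners onto the last straight (y of blue_ring in the frame of blue_rail above -0.02 m), for 0.1 s.
At the end, for the whole second after the job is handed in: The blue carrier hangs released and at rest on its rod with its collar at the red stop: the collar's centre within 20 mm, seen from above, of the stop's face (7 mm when touching) (horizontal distance between blue_ring and blue_stop below 0.02 m and linear speed of blue_carrier below 0.03 m/s and contact force between the fingers and blue_carrier below 0.2 N).
It fails at once if the orange carrier is moved by more than 20 mm (distance of orange_ring from where it was at the start of the episode above 0.02 m).
It also fails if it takes over 38 s, if anything falls off the work surface, if the arm or the gripper's body presses on something with over 40 N, if the wrist force passes 120 N, or if a joint passes its speed limit or range.

## Working session

There is one attempt and no reset: what is moved stays moved. The work goes in short steps, Python scripts to look and compute and a tool call to move; the robot and the scene stay as the last step left them, time stands still between calls to the robot, and variables do not carry over. Pictures are saved under pics/ and viewed, at most 11 in all, crops included, and the job is handed in when it is done.

Besides the shell and the picture viewer there is one more tool, called by a JSON object that holds its "api" and its "payload", one argument or row to a line. send_rows: Moves the arm, as the interface text tells. Its arguments: {"type":"object","properties":{"series":{"type":"array","items":{"type":"object","properties":{"ax":{"type":"number"},"ay":{"type":"number"},"az":{"type":"number"},"dx":{"type":"number"},"dy":{"type":"number"},"dz":{"type":"number"},"hand":{"type":"number"}}}}},"required":["series"]}

```bash
mkdir -p pics; cat > h.py <<'E'
import numpy as np,cv2,pickle
from cell import *
def snap(n,f):
    d=get_image(n); cv2.imwrite('pics/%s.png'%f,d['pixels'][:,:,::-1]); pickle.dump(d,open(f+'.pkl','wb')); return d
def at(d,u,v,z):
    K,R,t=[np.array(d[k],float) for k in('mtx','R','t')]
    r=R.T@np.linalg.inv(K)@[u,v,1]; c=-R.T@t.ravel()
    return c+r*(z-c[2])/r[2]
def proj(d,X):
    K,R,t=[np.array(d[k],float) for k in('mtx','R','t')]
    p=K@(R@np.array(X,float)+t.ravel()); return p[:2]/p[2]
E
python3 - <<'E'
from h import *
a=snap('top','top0');b=snap('scene','sc0')
for d in(a,b): print(np.array(d['mtx']).tolist(), (-np.array(d['R']).T@np.ravel(d['t'])).round())
cv2.imwrite('pics/top0b.png',cv2.resize(a['pixels'][:,:,::-1],(800,600),interpolation=cv2.INTER_CUBIC))
s=read_state();print(s)
E
```

```text
[[484.99444624548306, 0.0, 263.558394506537], [0.0, 484.99444624548306, 194.7636815690306], [0.0, 0.0, 1.0]] [ 468.   -2. 1041.]
[[397.6423448000133, 0.0, 246.7582370462133], [0.0, 397.6423448000133, 201.86737306889987], [0.0, 0.0, 1.0]] [1072.  142.  720.]
{'clock': 0.1, 'qpos': array([ 1.21823285,  0.62926789,  0.03846602,  1.51828555, -0.02700714,
        0.9963198 , -0.02002033]), 'qd': array([-2.65194502e-04, -2.80889273e-03,  1.39972390e-03, -2.58023640e-03,
        9.25781820e-05,  1.11502591e-03, -5.28008035e-04]), 'tau': array([ 3.71169532e-03, -5.64529896e+01,  1.23065807e+00, -1.93971151e+01,
        1.12792879e-02,  5.45394680e-03, -2.79790186e-05]), 'eef_pos': array([ 183.70717323, -622.89655091,  230.46660014]), 'tool_rot': array([-3.13983082e+00,  2.57563759e-05,  2.86721686e-01]), 'force': array([-0.50065195,  0.50654962,  0.50602863]), 'torque': array([ 0.03211877, -0.01163509,  0.01237228]), 'gripper_force': 0.0, 'width': 85.62156594581758}
```

View pics/top0b.png

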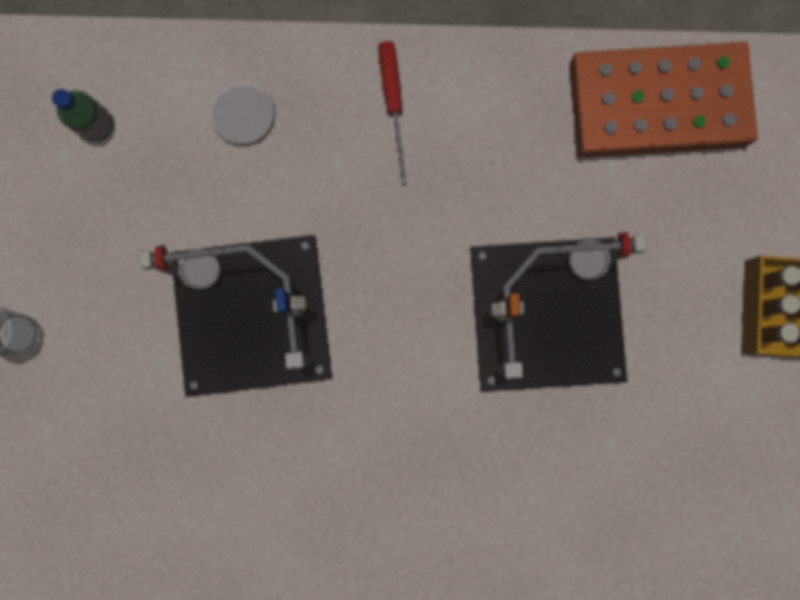

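View pics/sc0.png

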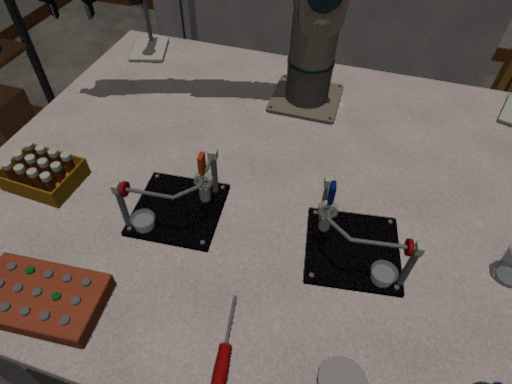

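Top view (800x600): the blue rail is on the left, with plate corners at (173,250), (315,236), (330,378) and (187,396), the white block at (294,360) and rod corners at (289,276) and (248,249). The red stop is at (161,258) and the blue tab at (281,300). The orange rail, on the right, is well clear.

```bash
cat >> h.py <<'E'
from scipy.optimize import least_squares
def fit(d,P,uv):
    def pos(p,q): c,s=np.cos(p[2]),np.sin(p[2]); return [p[0]+c*q[0]-s*q[1],p[1]+s*q[0]+c*q[1],q[2]]
    f=lambda p: np.concatenate([proj(d,pos(p,q))-w for q,w in zip(P,uv)])
    r=least_squares(f,[500,150,0.0],loss='soft_l1'); return r.x,r.fun.reshape(-1,2),pos
E
python3 - <<'E'
from h import *
a=pickle.load(open('top0.pkl','rb'));b=pickle.load(open('sc0.pkl','rb'))
P=[(100,100,12),(100,-100,12),(-100,-100,12),(-100,100,12),(29,-71,130),(71,-29,130),(-71,-71,136)]
uv=np.array([(173,250),(315,236),(330,378),(187,396),(289,276),(248,249),(294,360)])/1.5625
x,r,pos=fit(a,P,uv);print(x,r.round(1).tolist())
P2=P[4:6]+[(71,71,130)];print([proj(b,pos(x,q)).round() for q in P2+P[:4]], 'scene')
for q in P2: print(np.round(pos(x,q)))
print('stop px',proj(a,pos(x,(71,71,130)))*1.5625)
for X in range(-60,10,5): print(X,(proj(a,pos(x,(X,-71,192)))*1.5625).round(),(proj(b,pos(x,(X,-71,192)))).round())
A=a['pixels'][150:260,80:230,::-1];cv2.imwrite('pics/c1.png',cv2.resize(A,(750,550),interpolation=cv2.INTER_CUBIC))
B=b['pixels'][160:300,290:430,::-1];cv2.imwrite('pics/c2.png',cv2.resize(B,(600,600),interpolation=cv2.INTER_CUBIC))
E
```

```text
[5.29189802e+02 2.13495765e+02 1.38301541e-01] [[-1.3, 0.1], [0.9, -1.5], [1.3, 0.8], [-1.6, 0.2], [-1.3, 1.0], [0.6, -1.1], [0.5, -0.1]]
[array([326., 219.]), array([348., 240.]), array([405., 248.]), array([403., 296.]), array([301., 281.]), array([308., 207.]), array([395., 219.])] scene
[568. 147. 130.]
[604. 195. 130.]
[590. 294. 130.]
stop px [166.61760113 256.58948683]
-60 [286. 350.] [333. 164.]
-55 [286. 345.] [333. 166.]
-50 [285. 341.] [333. 167.]
-45 [285. 337.] [333. 169.]
-40 [284. 332.] [333. 171.]
-35 [284. 328.] [333. 173.]
-30 [283. 323.] [333. 175.]
-25 [283. 319.] [332. 176.]
-20 [283. 314.] [332. 178.]
-15 [282. 310.] [332. 180.]
-10 [282. 306.] [332. 182.]
-5 [281. 301.] [332. 184.]
0 [281. 297.] [332. 186.]
5 [280. 292.] [332. 188.]
```

View pics/c1.png

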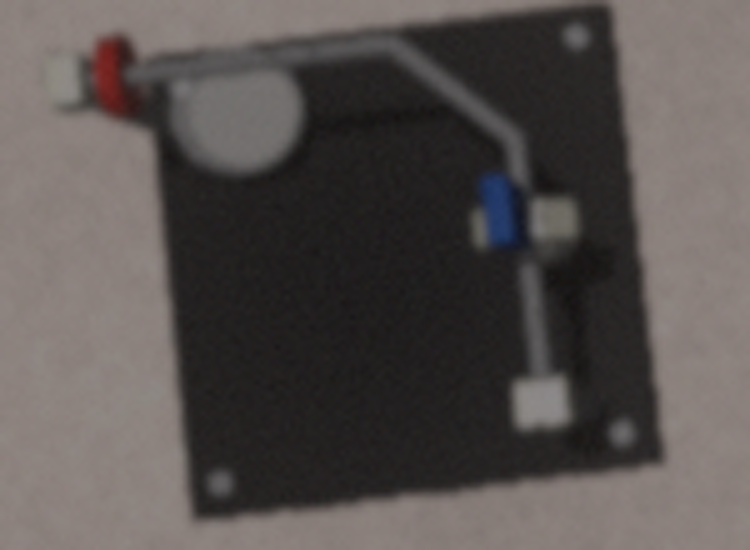

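View pics/c2.png

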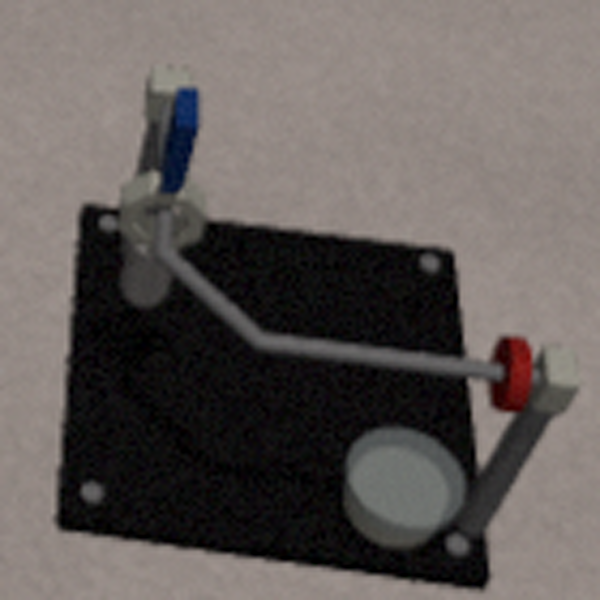

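Crop 1 (5x) shows plate corners at (610,8), (662,460) and (195,518), rod corners at (520,140) and (393,43), the stop face at (132,73) and the tab top at about (495,210). Crop 2 agrees: the tab top is at (187,92), the rod corners at (162,250) and (258,340), and the stop face at (500,372).

```bash
cat >> h.py <<'E'
def joint(ds,Ps,uvs):
    pos=lambda p,q:[p[0]+np.cos(p[2])*q[0]-np.sin(p[2])*q[1],p[1]+np.sin(p[2])*q[0]+np.cos(p[2])*q[1],q[2]]
    f=lambda p: np.concatenate([proj(d,pos(p,q))-w for d,P,uv in zip(ds,Ps,uvs) for q,w in zip(P,uv)])
    r=least_squares(f,[500,200,0.1],loss='soft_l1'); return r.x,r.fun.reshape(-1,2),pos
E
python3 - <<'E'
from h import *
a=pickle.load(open('top0.pkl','rb'));b=pickle.load(open('sc0.pkl','rb'))
P=[(100,-100,12),(-100,-100,12),(-100,100,12),(29,-71,130),(71,-29,130),(71,71,130)]
u1=np.array([(610,8),(662,460),(195,518),(520,140),(393,43),(132,73)])/5+[80,150]-.4
P2=[(29,-71,130),(71,-29,130),(71,71,130),(100,-100,12),(100,100,12)]
u2=np.array([(162,250),(258,340),(503,372),(60,527),(487,587)])*140/600+[290,160]-.4
x,r,pos=joint([a,b],[P,P2],[u1,u2]);print(x,r.round(1).tolist())
for q in P2[:3]: print(np.round(pos(x,q)))
t1=np.array([495,210])/5+[80,150];t2=np.array([187,92])*140/600+[290,160]
print(at(a,*t1,192),at(b,*t2,192)); 
for X in(-15,-10,-5,0):print(X,pos(x,(X,-71,192)))
E
```

```text
[5.28846177e+02 2.14859210e+02 1.46016060e-01] [[-0.1, -1.8], [0.2, 0.8], [-0.8, 0.9], [-0.8, -0.1], [0.1, 0.1], [-0.4, 0.5], [-0.3, 1.5], [-0.2, 1.1], [-1.3, 1.0], [-1.2, -1.3], [0.6, -0.7]]
[568. 149. 130.]
[603. 196. 130.]
[589. 295. 130.]
[535.33418791 144.25169823 192.        ] [526.60103843 143.98497334 192.        ]
-15 [np.float64(524.3361384975392), np.float64(142.43228391613198), 192]
-10 [np.float64(529.2829314085344), np.float64(143.1597726759947), 192]
-5 [np.float64(534.2297243195297), np.float64(143.88726143585745), 192]
0 [np.float64(539.1765172305251), np.float64(144.6147501957202), 192]
```

{"api": "send_rows", "payload": {
  "series": [
    {"dx":30.5,"dy":-16.3,"dz":-5.9},
    {"dx":30.5,"dy":-16.3,"dz":-5.9},
    {"dx":30.5,"dy":-16.3,"dz":-5.9},
    {"dx":30.5,"dy":-16.3,"dz":-5.9},
    {"dx":30.5,"dy":-16.3,"dz":-5.9},
    {"dx":30.5,"dy":-16.3,"dz":-5.9},
    {"dx":30.5,"dy":-16.3,"dz":-5.9},
    {"dx":30.5,"dy":-16.3,"dz":-5.9},
    {"dx":30.5,"dy":-16.3,"dz":-5.9},
    {"dx":30.5,"dy":-16.3,"dz":-5.9}
  ]
}}

```text
invalid input at $.series[0]: expected keys ax, ay, az, dx, dy, dz, hand
```

{"api": "send_rows", "payload": {
  "series": [
    {"ax":0,"ay":0,"az":0,"hand":0,"dx":30.5,"dy":-16.3,"dz":-5.9},
    {"ax":0,"ay":0,"az":0,"hand":0,"dx":30.5,"dy":-16.3,"dz":-5.9},
    {"ax":0,"ay":0,"az":0,"hand":0,"dx":30.5,"dy":-16.3,"dz":-5.9},
    {"ax":0,"ay":0,"az":0,"hand":0,"dx":30.5,"dy":-16.3,"dz":-5.9},
    {"ax":0,"ay":0,"az":0,"hand":0,"dx":30.5,"dy":-16.3,"dz":-5.9},
    {"ax":0,"ay":0,"az":0,"hand":0,"dx":30.5,"dy":-16.3,"dz":-5.9},
    {"ax":0,"ay":0,"az":0,"hand":0,"dx":30.5,"dy":-16.3,"dz":-5.9},
    {"ax":0,"ay":0,"az":0,"hand":0,"dx":30.5,"dy":-16.3,"dz":-5.9},
    {"ax":0,"ay":0,"az":0,"hand":0,"dx":30.5,"dy":-16.3,"dz":-5.9},
    {"ax":0,"ay":0,"az":0,"hand":0,"dx":30.5,"dy":-16.3,"dz":-5.9}
  ]
}}

```text
clock: 1.1
eef_pos: [429.0, -381.8, 289.9]
tool_rot: [-3.141, 0.002, 0.285]
force: [-0.3, -0.6, -0.2]
width: 85.5
gripper_force: 0.0
```

{"api": "send_rows", "payload": {
  "series": [
    {"ax":0,"ay":0,"az":0.14,"hand":0,"dx":24.4,"dy":-47.4,"dz":1},
    {"ax":0,"ay":0,"az":0.14,"hand":0,"dx":24.4,"dy":-47.4,"dz":1},
    {"ax":0,"ay":0,"az":0.14,"hand":0,"dx":24.4,"dy":-47.4,"dz":1},
    {"ax":0,"ay":0,"az":0.14,"hand":0,"dx":24.4,"dy":-47.4,"dz":1},
    {"ax":0,"ay":0,"az":0.14,"hand":0,"dx":24.4,"dy":-47.4,"dz":1},
    {"ax":0,"ay":0,"az":0.14,"hand":0,"dx":24.4,"dy":-47.4,"dz":1},
    {"ax":0,"ay":0,"az":0.14,"hand":0,"dx":24.4,"dy":-47.4,"dz":1},
    {"ax":0,"ay":0,"az":0.14,"hand":0,"dx":24.4,"dy":-47.4,"dz":1},
    {"ax":0,"ay":0,"az":0.14,"hand":0,"dx":24.4,"dy":-47.4,"dz":1},
    {"ax":0,"ay":0,"az":0.14,"hand":0,"dx":24.4,"dy":-47.4,"dz":1}
  ]
}}

```text
clock: 2.1
eef_pos: [524.5, 109.7, 280.7]
tool_rot: [3.141, 0.0, 0.143]
force: [0.7, -0.6, 0.1]
width: 85.3
gripper_force: 0.0
```

```bash
python3 - <<'E'
from h import *
s=read_state();print(s['eef_pos'],s['tool_rot'],s['qpos'].round(2),s['qd'].round(2))
d=snap('wrist','w1'); print((-np.array(d['R']).T@np.ravel(d['t'])).round())
print(np.array(d['R']).round(2).tolist())
cv2.imwrite('pics/w1b.png',cv2.resize(d['pixels'][:,:,::-1],(800,600),interpolation=cv2.INTER_CUBIC))
E
```

```text
[524.46375089 109.6725902  280.72479479] [3.14057448e+00 2.30093503e-04 1.42655505e-01] [-0.21  0.41 -0.06  1.77  0.03  0.96 -1.72] [-0.81  0.28 -0.09 -0.44  0.06  0.16 -0.91]
[593. 120. 422.]
[[0.14, -0.99, 0.0], [-0.95, -0.14, 0.27], [-0.27, -0.04, -0.96]]
```

View pics/w1b.png

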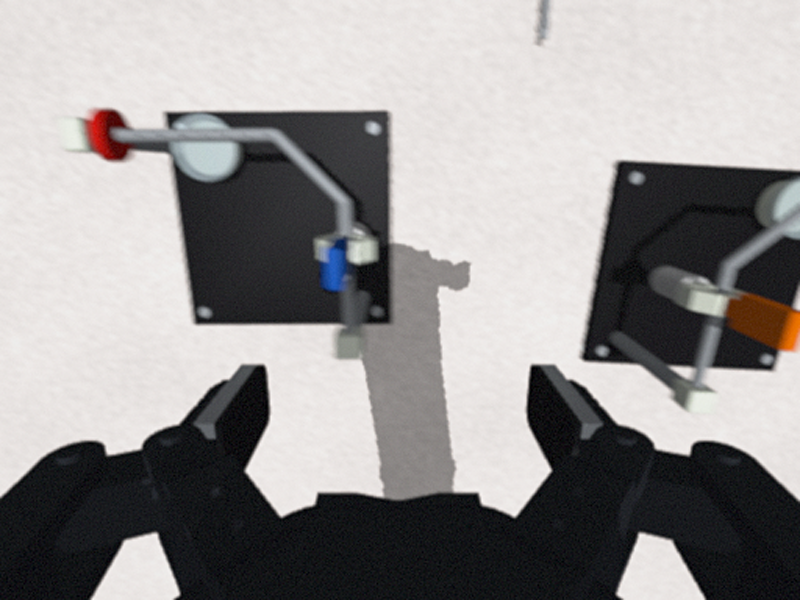

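Wrist view: the plate edges run parallel to the image axes, so a yaw of about 0.143 is right. Plate corners are at (165,113), (389,111), (391,321) and (195,323), rod corners at (345,205) and (276,133), the stop face at (120,135) and the tab at (335,263). I'll finish the approach and look again at standstill.

{"api": "send_rows", "payload": {
  "series": [
    {"ax":0,"ay":0,"az":0,"hand":0,"dx":0,"dy":-2.8,"dz":1},
    {"ax":0,"ay":0,"az":0,"hand":0,"dx":0,"dy":-2.8,"dz":3},
    {"ax":0,"ay":0,"az":0,"hand":0,"dx":0,"dy":-2.8,"dz":3},
    {"ax":0,"ay":0,"az":0,"hand":0,"dx":0,"dy":-2.8,"dz":3}
  ]
}}

```text
clock: 2.55
eef_pos: [520.2, 135.6, 250.8]
tool_rot: [3.14, 0.001, 0.144]
force: [-0.2, -0.6, 0.2]
width: 85.4
gripper_force: 0.0
```

```bash
python3 - <<'E'
from h import *
s=read_state();print(s['eef_pos'],s['tool_rot'],s['qd'].round(2))
d=snap('wrist','w2')
cv2.imwrite('pics/w2b.png',cv2.resize(d['pixels'][:,:,::-1],(800,600),interpolation=cv2.INTER_CUBIC))
E
```

```text
[520.17666806 135.63543806 250.7802763 ] [3.14042727e+00 1.13054205e-03 1.43623341e-01] [ 0.   -0.02 -0.   -0.02 -0.    0.   -0.  ]
```

View pics/w2b.png

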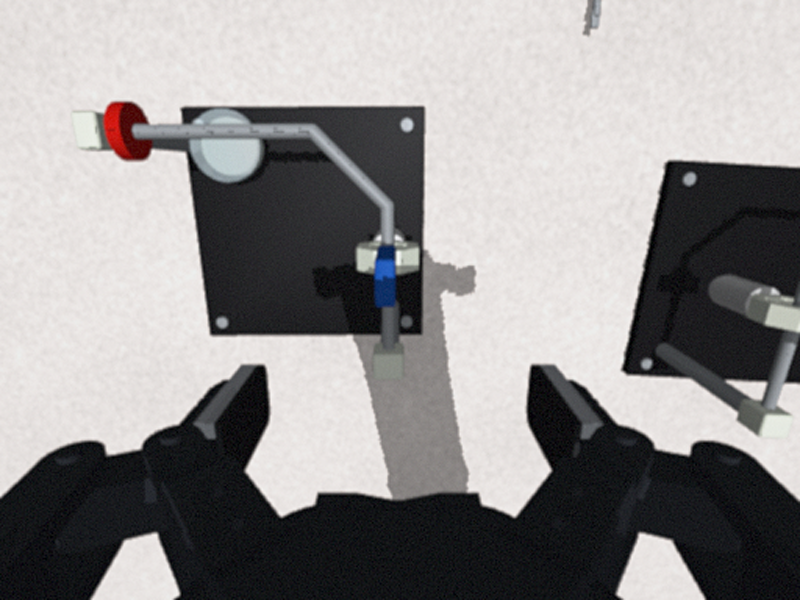

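Wrist view at standstill: plate corners (182,107), (424,106), (421,334), (211,335); rod corners (388,206), (312,129); stop face (138,131). The tab runs from (387,247) at its foot to (385,305) at the back edge of its top.

```bash
python3 - <<'E'
from h import *
d=pickle.load(open('w2.pkl','rb'));a=pickle.load(open('top0.pkl','rb'));b=pickle.load(open('sc0.pkl','rb'))
P=[(100,100,12),(100,-100,12),(-100,-100,12),(-100,100,12),(29,-71,130),(71,-29,130),(71,71,130)]
u=np.array([(182,107),(424,106),(421,334),(211,335),(388,206),(312,129),(138,131)])/1.5625-.3
x,r,pos=joint([d],[P],[u]);print(x,r.round(1).tolist())
for q in P[4:]: print(np.round(pos(x,q),1))
for X in(-15,-10,-5,0):
  print(X,np.round(pos(x,(X,-71,192)),1),*[(proj(d,pos(x,(X+o,-71,z)))*1.5625).round() for o,z in((12,150),(12,192),(-12,192))])
E
```

```text
[5.28858817e+02 2.13896949e+02 1.48890489e-01] [[-2.4, -0.9], [1.4, -1.0], [1.5, 1.3], [-1.2, 1.4], [0.3, -0.3], [0.8, 0.8], [-1.3, 0.0]]
[568.1 148.  130. ]
[603.4 195.8 130. ]
[588.5 294.6 130. ]
-15 [524.6 141.5 192. ] [388. 265.] [386. 284.] [387. 331.]
-10 [529.5 142.2 192. ] [388. 257.] [386. 274.] [387. 322.]
-5 [534.4 142.9 192. ] [388. 248.] [386. 263.] [387. 312.]
0 [539.4 143.7 192. ] [388. 239.] [386. 253.] [386. 302.]
```

{"api": "send_rows", "payload": {
  "series": [
    {"ax":0,"ay":0,"az":0,"hand":0,"dx":1.67,"dy":-0.53,"dz":2},
    {"ax":0,"ay":0,"az":0,"hand":0,"dx":1.67,"dy":-0.53,"dz":5},
    {"ax":0,"ay":0,"az":0,"hand":0,"dx":1.67,"dy":-0.53,"dz":8},
    {"ax":0,"ay":0,"az":0,"hand":0,"dx":1.67,"dy":-0.53,"dz":9.8},
    {"ax":0,"ay":0,"az":0,"hand":0,"dx":1.67,"dy":-0.53,"dz":9.8},
    {"ax":0,"ay":0,"az":0,"hand":1,"dx":1.67,"dy":-0.53,"dz":9.8},
    {"ax":0,"ay":0,"az":0,"hand":1,"dx":1.67,"dy":-0.53,"dz":9.8},
    {"ax":0,"ay":0,"az":0,"hand":1,"dx":1.67,"dy":-0.53,"dz":9.8},
    {"ax":0,"ay":0,"az":0,"hand":1,"dx":1.67,"dy":-0.53,"dz":9.8},
    {"ax":0,"ay":0,"az":0,"hand":1,"dx":1.67,"dy":-0.53,"dz":9.8}
  ]
}}

```text
clock: 3.6
eef_pos: [536.0, 145.7, 153.5]
tool_rot: [-3.142, -0.001, 0.147]
force: [-0.0, -0.5, 0.3]
width: 12.3
gripper_force: 0.6
```

{"api": "send_rows", "payload": {
  "series": [
    {"ax":0,"ay":0,"az":0,"hand":1,"dx":0,"dy":0,"dz":0},
    {"ax":0,"ay":0,"az":0,"hand":1,"dx":0,"dy":0,"dz":0},
    {"ax":0,"ay":0,"az":0,"hand":1,"dx":0,"dy":0,"dz":0},
    {"ax":0,"ay":0,"az":0,"hand":1,"dx":0,"dy":0,"dz":0}
  ]
}}

```text
clock: 4.0
eef_pos: [536.1, 145.5, 153.5]
tool_rot: [3.141, -0.001, 0.147]
force: [-1.2, -0.7, 5.2]
width: 9.1
gripper_force: 59.9
```

{"api": "send_rows", "payload": {
  "series": [
    {"ax":0,"ay":0,"az":0,"hand":1,"dx":0,"dy":0,"dz":-0.4},
    {"ax":0,"ay":0,"az":0,"hand":1,"dx":0,"dy":0,"dz":-0.8},
    {"ax":0,"ay":0,"az":0,"hand":1,"dx":0,"dy":0,"dz":-0.8},
    {"ax":0,"ay":0,"az":0,"hand":1,"dx":0,"dy":0,"dz":-0.8}
  ]
}}

```text
clock: 4.4
eef_pos: [535.6, 145.6, 160.9]
tool_rot: [-3.142, 0.0, 0.147]
force: [-0.0, -0.4, -1.1]
width: 9.7
gripper_force: 59.0
```

```bash
python3 - <<'E'
from h import *
s=read_state();print(s['eef_pos'],s['tool_rot'],s['force'],s['torque'],s['width'])
d=snap('wrist','w3');b=snap('scene','s3')
A=cv2.resize(d['pixels'][40:290,60:360,::-1],(600,500),interpolation=cv2.INTER_CUBIC)
cv2.imwrite('pics/w3b.png',A)
B=b['pixels'][150:290,290:430,::-1];cv2.imwrite('pics/s3b.png',cv2.resize(B,(600,600),interpolation=cv2.INTER_CUBIC))
E
```

```text
[535.59752037 145.64282499 160.86423975] [-3.14155553e+00  1.72117230e-04  1.46865905e-01] [-0.0049707  -0.35200364 -1.08000703] [ 0.00334237  0.00626465 -0.04165914] 9.684022556672396
```

View pics/w3b.png

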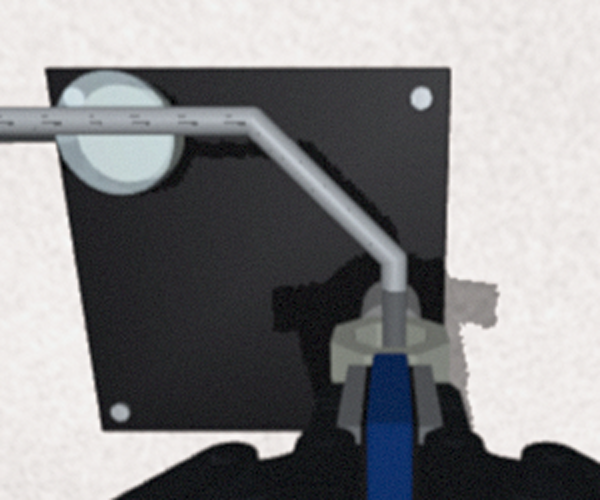

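View pics/s3b.png

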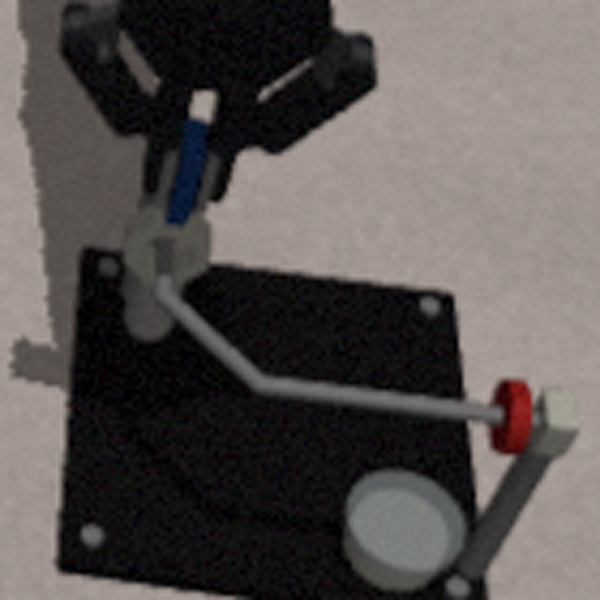

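Wrist crop: the tab (390,420) is held midway between the pads. The collar hole (355–425) surrounds the rod at (395,330) with play all round, so the carrier is 1–2 mm off centre. The scene crop agrees. Next, up to the first corner.

{"api": "send_rows", "payload": {
  "series": [
    {"ax":0,"ay":0,"az":0,"hand":1,"dx":1.0,"dy":0.1,"dz":0},
    {"ax":0,"ay":0,"az":0,"hand":1,"dx":2.05,"dy":0.22,"dz":0},
    {"ax":0,"ay":0,"az":0,"hand":1,"dx":2.05,"dy":0.22,"dz":0},
    {"ax":0,"ay":0,"az":-0.1,"hand":1,"dx":2.35,"dy":0.22,"dz":0},
    {"ax":0,"ay":0,"az":-0.2,"hand":1,"dx":2.65,"dy":0.2,"dz":0},
    {"ax":0,"ay":0,"az":-0.3,"hand":1,"dx":2.95,"dy":0.17,"dz":0},
    {"ax":0,"ay":0,"az":-0.39,"hand":1,"dx":3.2,"dy":0.12,"dz":0},
    {"ax":0,"ay":0,"az":-0.39,"hand":1,"dx":3.2,"dy":0.12,"dz":0}
  ]
}}

```text
clock: 5.3
eef_pos: [568.0, 149.0, 160.8]
tool_rot: [-3.141, -0.0, 0.537]
force: [0.2, -0.3, -1.7]
width: 9.3
gripper_force: 58.9
```

```bash
cat >> h.py <<'E'
def rail(s):
    c,q=np.cos(.148),np.sin(.148); e=s['eef_pos'][:2]-[528.9,214.2]
    return (c*e[0]+q*e[1]).round(1),(c*e[1]-q*e[0]).round(1),round(s['tool_rot'][2]-.148,3),s['eef_pos'][2].round(1)
def shift(s,W):
    c,q=np.cos(.148),np.sin(.148); y=s['tool_rot'][2]
    for X,Y,th in W:
        w=np.array([528.9+c*X-q*Y,214.2+q*X+c*Y])-s['eef_pos'][:2]
        print((X,Y,th),'dx %.2f dy %.2f az %.2f'%((np.cos(y)*w[0]+np.sin(y)*w[1])/10,(np.sin(y)*w[0]-np.cos(y)*w[1])/10,-(th+.148-y)))
E
python3 - <<'E'
from h import *
s=read_state();print(rail(s),s['force'].round(1),s['torque'].round(2),s['gripper_force'])
shift(s,[(31,-68.5,.5),(33,-66.6,.59),(35.3,-64.5,.69),(37.5,-62.5,.785),(50,-50,.785),(62.5,-37.5,.785),(64.8,-35.2,.88),(66.8,-33,.98),(68.5,-31,1.08),(70,-29,1.178)])
E
```

```text
(np.float64(29.0), np.float64(-70.2), np.float64(0.389), np.float64(160.8)) [ 0.2 -0.3 -1.7] [-0.   -0.02  0.02] 58.93458902835846
(31, -68.5, 0.5) dx 0.25 dy -0.09 az -0.11
(33, -66.6, 0.59) dx 0.51 dy -0.19 az -0.20
(35.3, -64.5, 0.69) dx 0.80 dy -0.29 az -0.30
(37.5, -62.5, 0.785) dx 1.08 dy -0.39 az -0.40
(50, -50, 0.785) dx 2.71 dy -1.08 az -0.40
(62.5, -37.5, 0.785) dx 4.34 dy -1.76 az -0.40
(64.8, -35.2, 0.88) dx 4.64 dy -1.89 az -0.49
(66.8, -33, 0.98) dx 4.91 dy -2.01 az -0.59
(68.5, -31, 1.08) dx 5.14 dy -2.14 az -0.69
(70, -29, 1.178) dx 5.35 dy -2.26 az -0.79
```

{"api": "send_rows", "payload": {
  "series": [
    {"ax":0,"ay":0,"az":-0.1,"hand":1,"dx":0.25,"dy":-0.09,"dz":0},
    {"ax":0,"ay":0,"az":-0.2,"hand":1,"dx":0.51,"dy":-0.19,"dz":0},
    {"ax":0,"ay":0,"az":-0.3,"hand":1,"dx":0.8,"dy":-0.29,"dz":0},
    {"ax":0,"ay":0,"az":-0.4,"hand":1,"dx":1.08,"dy":-0.39,"dz":0},
    {"ax":0,"ay":0,"az":-0.4,"hand":1,"dx":1.9,"dy":-0.73,"dz":0},
    {"ax":0,"ay":0,"az":-0.4,"hand":1,"dx":2.71,"dy":-1.08,"dz":0},
    {"ax":0,"ay":0,"az":-0.4,"hand":1,"dx":2.71,"dy":-1.08,"dz":0}
  ]
}}

```text
clock: 6.0
eef_pos: [586.1, 174.3, 161.0]
tool_rot: [-3.142, -0.002, 0.936]
force: [-0.3, 0.1, -0.3]
width: 9.5
gripper_force: 58.9
```

```bash
python3 - <<'E'
from h import *
s=read_state();print(rail(s),s['force'].round(1),s['torque'].round(2),s['gripper_force'])
shift(s,[(62.5,-37.5,.785),(64.8,-35.2,.88),(66.8,-33,.98),(68.5,-31,1.08),(70,-29,1.178),(70.7,-26,1.28),(71,-23,1.38),(71,-20,1.48),(71,-17,1.571),(71,0,1.571)])
d=snap('wrist','w4')
A=cv2.resize(d['pixels'][:,:,::-1],(640,480))
cv2.imwrite('pics/w4b.png',A)
E
```

```text
(np.float64(50.7), np.float64(-47.9), np.float64(0.788), np.float64(161.0)) [-0.3  0.1 -0.3] [-0.04 -0.   -0.  ] 58.94197762012482
(62.5, -37.5, 0.785) dx 1.57 dy 0.10 az 0.00
(64.8, -35.2, 0.88) dx 1.90 dy 0.10 az -0.09
(66.8, -33, 0.98) dx 2.19 dy 0.09 az -0.19
(68.5, -31, 1.08) dx 2.46 dy 0.07 az -0.29
(70, -29, 1.178) dx 2.70 dy 0.03 az -0.39
(70.7, -26, 1.28) dx 2.96 dy -0.13 az -0.49
(71, -23, 1.38) dx 3.20 dy -0.32 az -0.59
(71, -20, 1.48) dx 3.41 dy -0.53 az -0.69
(71, -17, 1.571) dx 3.62 dy -0.74 az -0.78
(71, 0, 1.571) dx 4.83 dy -1.94 az -0.78
```

View pics/w4b.png

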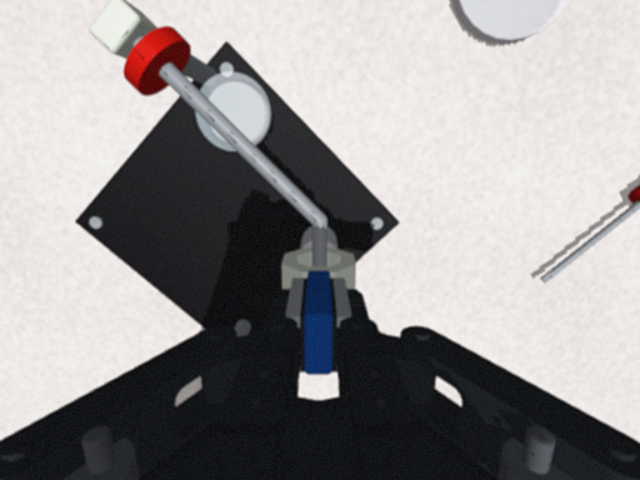

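The rod (319,250) runs through the centre of the collar, with the second corner ahead at (320,222). I'll go round it.

{"api": "send_rows", "payload": {
  "series": [
    {"ax":0,"ay":0,"az":0,"hand":1,"dx":0.8,"dy":0.05,"dz":0},
    {"ax":0,"ay":0,"az":0,"hand":1,"dx":1.57,"dy":0.1,"dz":0},
    {"ax":0,"ay":0,"az":-0.09,"hand":1,"dx":1.9,"dy":0.1,"dz":0},
    {"ax":0,"ay":0,"az":-0.19,"hand":1,"dx":2.19,"dy":0.09,"dz":0},
    {"ax":0,"ay":0,"az":-0.29,"hand":1,"dx":2.46,"dy":0.07,"dz":0},
    {"ax":0,"ay":0,"az":-0.39,"hand":1,"dx":2.7,"dy":0.03,"dz":0},
    {"ax":0,"ay":0,"az":-0.39,"hand":1,"dx":2.7,"dy":0.03,"dz":0}
  ]
}}

```text
clock: 6.75
eef_pos: [602.0, 194.6, 160.9]
tool_rot: [-3.141, -0.001, 1.327]
force: [-0.5, 0.0, -2.5]
width: 9.5
gripper_force: 59.0
```

```bash
python3 - <<'E'
from h import *
s=read_state();print(rail(s),s['force'].round(1),s['torque'].round(2),s['gripper_force'])
shift(s,[(70.7,-26,1.28),(71,-23,1.38),(71,-20,1.48),(71,-17,1.571),(71,0,1.571),(71,50,1.571)])
E
```

```text
(np.float64(69.4), np.float64(-30.2), np.float64(1.179), np.float64(160.9)) [-0.5  0.  -2.5] [ 0.04 -0.05  0.01] 58.96673798561096
(70.7, -26, 1.28) dx 0.44 dy -0.04 az -0.10
(71, -23, 1.38) dx 0.73 dy -0.12 az -0.20
(71, -20, 1.48) dx 1.00 dy -0.24 az -0.30
(71, -17, 1.571) dx 1.28 dy -0.35 az -0.39
(71, 0, 1.571) dx 2.85 dy -1.00 az -0.39
(71, 50, 1.571) dx 7.47 dy -2.91 az -0.39
```

{"api": "send_rows", "payload": {
  "series": [
    {"ax":0,"ay":0,"az":-0.1,"hand":1,"dx":0.42,"dy":-0.04,"dz":0},
    {"ax":0,"ay":0,"az":-0.2,"hand":1,"dx":0.73,"dy":-0.12,"dz":0},
    {"ax":0,"ay":0,"az":-0.3,"hand":1,"dx":1.0,"dy":-0.24,"dz":0},
    {"ax":0,"ay":0,"az":-0.39,"hand":1,"dx":1.28,"dy":-0.35,"dz":0},
    {"ax":0,"ay":0,"az":-0.39,"hand":1,"dx":2.06,"dy":-0.68,"dz":0},
    {"ax":0,"ay":0,"az":-0.39,"hand":1,"dx":2.85,"dy":-1.0,"dz":0},
    {"ax":0,"ay":0,"az":-0.39,"hand":1,"dx":4.24,"dy":-1.58,"dz":0},
    {"ax":0,"ay":0,"az":-0.39,"hand":1,"dx":5.63,"dy":-2.15,"dz":0},
    {"ax":0,"ay":0,"az":-0.39,"hand":1,"dx":6.6,"dy":-2.55,"dz":0},
    {"ax":0,"ay":0,"az":-0.39,"hand":1,"dx":6.6,"dy":-2.55,"dz":0}
  ]
}}

```text
clock: 7.75
eef_pos: [591.6, 267.5, 161.1]
tool_rot: [3.141, -0.002, 1.72]
force: [0.5, 1.0, -1.5]
width: 9.3
gripper_force: 59.0
```

```bash
python3 - <<'E'
from h import *
s=read_state();print(rail(s),s['force'].round(1),s['torque'].round(2),s['gripper_force'])
shift(s,[(71,50,1.571),(71,64,1.571)])
d=snap('wrist','w5')
cv2.imwrite('pics/w5b.png',cv2.resize(d['pixels'][:,:,::-1],(640,480)))
E
```

```text
(np.float64(69.9), np.float64(43.5), np.float64(1.572), np.float64(161.1)) [ 0.5  1.  -1.5] [ 0.01  0.08 -0.05] 58.9766925573349
(71, 50, 1.571) dx 0.65 dy 0.11 az 0.00
(71, 64, 1.571) dx 2.05 dy 0.11 az 0.00
```

View pics/w5b.png

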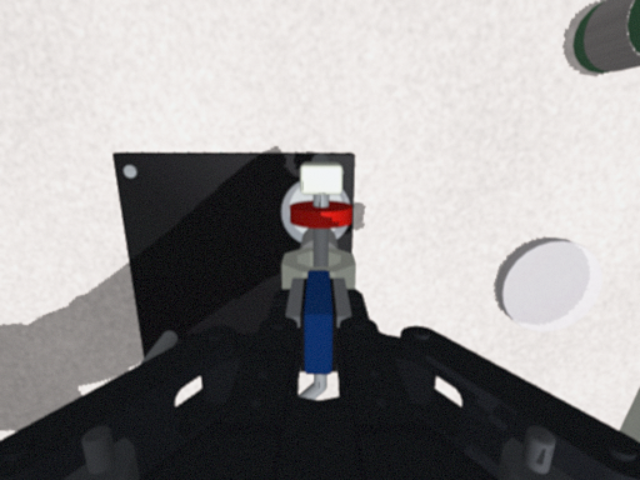

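On the last straight, the red stop face (321,227) is about 20 mm ahead of the collar front (318,258). I'll close in gently and feel for contact.

{"api": "send_rows", "payload": {
  "series": [
    {"ax":0,"ay":0,"az":0,"hand":1,"dx":0.8,"dy":0.05,"dz":0},
    {"ax":0,"ay":0,"az":0,"hand":1,"dx":1.5,"dy":0.1,"dz":0},
    {"ax":0,"ay":0,"az":0,"hand":1,"dx":1.7,"dy":0.1,"dz":0},
    {"ax":0,"ay":0,"az":0,"hand":1,"dx":1.7,"dy":0.1,"dz":0},
    {"ax":0,"ay":0,"az":0,"hand":1,"dx":1.7,"dy":0.1,"dz":0}
  ]
}}

```text
clock: 8.3
eef_pos: [591.4, 280.6, 160.9]
tool_rot: [-3.142, 0.0, 1.716]
force: [-0.3, -0.9, -1.0]
width: 9.6
gripper_force: 59.0
```

{"api": "send_rows", "payload": {
  "series": [
    {"ax":0,"ay":0,"az":0,"hand":1,"dx":0.1,"dy":0,"dz":0},
    {"ax":0,"ay":0,"az":0,"hand":1,"dx":0.2,"dy":0,"dz":0},
    {"ax":0,"ay":0,"az":0,"hand":1,"dx":0.2,"dy":0,"dz":0}
  ]
}}

```text
clock: 8.6
eef_pos: [591.0, 283.0, 161.0]
tool_rot: [3.142, -0.0, 1.717]
force: [0.3, 0.5, -0.9]
width: 9.4
gripper_force: 59.0
```

{"api": "send_rows", "payload": {
  "series": [
    {"ax":0,"ay":0,"az":0,"hand":1,"dx":0.1,"dy":0,"dz":0},
    {"ax":0,"ay":0,"az":0,"hand":1,"dx":0.2,"dy":0,"dz":0},
    {"ax":0,"ay":0,"az":0,"hand":1,"dx":0.2,"dy":0,"dz":0}
  ]
}}

```text
clock: 8.9
eef_pos: [590.6, 285.2, 161.0]
tool_rot: [3.142, -0.0, 1.717]
force: [-0.4, 0.7, -1.8]
width: 9.2
gripper_force: 59.0
```

{"api": "send_rows", "payload": {
  "series": [
    {"ax":0,"ay":0,"az":0,"hand":1,"dx":0.1,"dy":0,"dz":0},
    {"ax":0,"ay":0,"az":0,"hand":1,"dx":0.15,"dy":0,"dz":0},
    {"ax":0,"ay":0,"az":0,"hand":1,"dx":0.15,"dy":0,"dz":0}
  ]
}}

```text
clock: 9.2
eef_pos: [590.4, 286.6, 160.9]
tool_rot: [3.142, -0.0, 1.717]
force: [0.4, 0.8, -0.8]
width: 9.5
gripper_force: 59.0
```

{"api": "send_rows", "payload": {
  "series": [
    {"ax":0,"ay":0,"az":0,"hand":1,"dx":0.1,"dy":0,"dz":0},
    {"ax":0,"ay":0,"az":0,"hand":1,"dx":0.15,"dy":0,"dz":0},
    {"ax":0,"ay":0,"az":0,"hand":1,"dx":0.15,"dy":0,"dz":0}
  ]
}}

```text
clock: 9.5
eef_pos: [590.2, 288.1, 161.0]
tool_rot: [3.142, -0.0, 1.717]
force: [0.3, -0.1, -1.0]
width: 9.4
gripper_force: 59.0
```

{"api": "send_rows", "payload": {
  "series": [
    {"ax":0,"ay":0,"az":0,"hand":1,"dx":0.1,"dy":0,"dz":0},
    {"ax":0,"ay":0,"az":0,"hand":1,"dx":0.1,"dy":0,"dz":0}
  ]
}}

```text
clock: 9.7
eef_pos: [590.2, 288.6, 160.9]
tool_rot: [3.142, 0.0, 1.717]
force: [-0.5, -1.2, -0.0]
width: 9.0
gripper_force: 59.0
```

{"api": "send_rows", "payload": {
  "series": [
    {"ax":0,"ay":0,"az":0,"hand":1,"dx":0.1,"dy":0,"dz":0},
    {"ax":0,"ay":0,"az":0,"hand":1,"dx":0.15,"dy":0,"dz":0},
    {"ax":0,"ay":0,"az":0,"hand":1,"dx":0.15,"dy":0,"dz":0}
  ]
}}

```text
clock: 10.0
eef_pos: [590.2, 288.7, 160.9]
tool_rot: [-3.141, 0.002, 1.716]
force: [-0.4, -4.5, 1.6]
width: 9.6
gripper_force: 59.3
```

{"api": "send_rows", "payload": {
  "series": [
    {"ax":0,"ay":0,"az":0,"hand":1,"dx":0.1,"dy":0,"dz":0},
    {"ax":0,"ay":0,"az":0,"hand":1,"dx":0.1,"dy":0,"dz":0}
  ]
}}

```text
clock: 10.2
eef_pos: [590.2, 288.8, 160.9]
tool_rot: [-3.141, 0.004, 1.716]
force: [-0.1, -7.1, 3.0]
width: 8.9
gripper_force: 59.6
```

Contact is felt (-7 N along the rod). I'll ease off, lower onto the rod, open and withdraw upward.

{"api": "send_rows", "payload": {
  "series": [
    {"ax":0,"ay":0,"az":0,"hand":1,"dx":-0.25,"dy":0,"dz":0},
    {"ax":0,"ay":0,"az":0,"hand":1,"dx":-0.25,"dy":0,"dz":0.4},
    {"ax":0,"ay":0,"az":0,"hand":1,"dx":-0.25,"dy":0,"dz":0.7},
    {"ax":0,"ay":0,"az":0,"hand":1,"dx":-0.25,"dy":0,"dz":0.7},
    {"ax":0,"ay":0,"az":0,"hand":0.7,"dx":-0.25,"dy":0,"dz":0.7},
    {"ax":0,"ay":0,"az":0,"hand":0.4,"dx":-0.25,"dy":0,"dz":0.7},
    {"ax":0,"ay":0,"az":0,"hand":0,"dx":-0.25,"dy":0,"dz":0.7},
    {"ax":0,"ay":0,"az":0,"hand":0,"dx":-0.25,"dy":0,"dz":0.7},
    {"ax":0,"ay":0,"az":0,"hand":0,"dx":-0.25,"dy":0,"dz":0.7},
    {"ax":0,"ay":0,"az":0,"hand":0,"dx":-0.25,"dy":0,"dz":0.7}
  ]
}}

```text
clock: 11.2
eef_pos: [590.1, 289.1, 154.0]
tool_rot: [3.141, -0.0, 1.717]
force: [0.9, -0.1, 0.0]
width: 85.1
gripper_force: 0.0
```

{"api": "send_rows", "payload": {
  "series": [
    {"ax":0,"ay":0,"az":0,"hand":0,"dx":0,"dy":0,"dz":-1},
    {"ax":0,"ay":0,"az":0,"hand":0,"dx":0,"dy":0,"dz":-3},
    {"ax":0,"ay":0,"az":0,"hand":0,"dx":0,"dy":0,"dz":-6},
    {"ax":0,"ay":0,"az":0,"hand":0,"dx":0,"dy":0,"dz":-9},
    {"ax":0,"ay":0,"az":0,"hand":0,"dx":0,"dy":0,"dz":-9},
    {"ax":0,"ay":0,"az":0,"hand":0,"dx":0,"dy":0,"dz":-9},
    {"ax":0,"ay":0,"az":0,"hand":0,"dx":0,"dy":0,"dz":-9},
    {"ax":0,"ay":0,"az":0,"hand":0,"dx":0,"dy":0,"dz":-9},
    {"ax":0,"ay":0,"az":0,"hand":0,"dx":0,"dy":0,"dz":-9},
    {"ax":0,"ay":0,"az":0,"hand":0,"dx":0,"dy":0,"dz":-9}
  ]
}}

```text
clock: 12.2
eef_pos: [589.9, 288.7, 243.3]
tool_rot: [-3.141, 0.0, 1.717]
force: [-0.2, -0.4, 0.0]
width: 85.2
gripper_force: 0.0
```

```bash
python3 - <<'E'
from h import *
s=read_state();print(s['clock'],s['width'],s['gripper_force'])
d=snap('wrist','w6')
cv2.imwrite('pics/w6b.png',cv2.resize(d['pixels'][:,:,::-1],(640,480)))
E
```

```text
12.2 85.15124162477501 0.0
```

View pics/w6b.png

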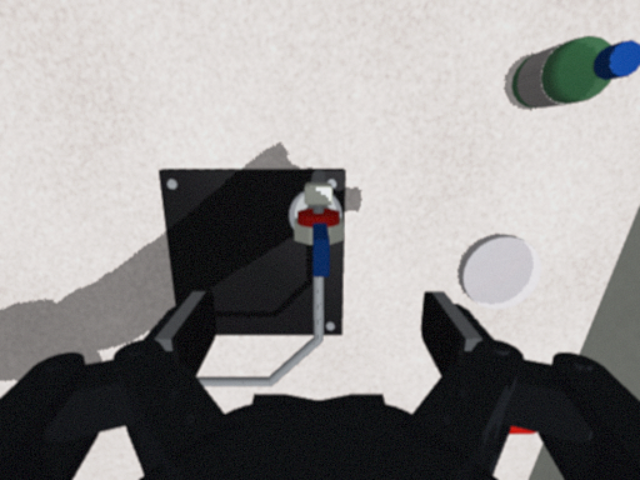

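The collar (318,230) hangs against the red stop (318,217), with the tab upright and the gripper clear above it.

```bash
python3 -c "
from cell import *
print(finish_job())"
```

```text
the job is handed in; nothing more can be done
None
```

The blue carrier is round both corners, hanging released against the red stop, the orange carrier was not touched, and the job was handed in at about 12 s (no verdict was returned).

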